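# Collapse the microscope lamps and pack them in the propped case

## Robot

A 6-joint arm with a two-finger parallel gripper is mounted at the origin on the work surface. World frame = base frame: x ahead of the robot, y to its left, z up, the work surface at z = 0. Lengths are in m, angles in rad, forces in N, time in s.
With the tool pointing down it reaches from about 0.325 to 1 m from the base axis. Payload 5.1 kg.
Tool frame: the origin (TCP) lies midway between the tips of the shut fingers; the grasp point (between the pads) lies 19 mm behind it (manip.grip_depth is the distance from the TCP to the grasp point, in m); z points along the fingers, x is the direction in which the jaws open and shut, and the axes are right-handed (so a half turn about z gives the same grasp; the last joint's range is limited). The gripper opens to 85 mm and grips with 20 to 120 N. Pads are 22 mm wide; open, the fingers measure 114 mm over their backs; the gripper's body (76 mm by 85 mm) begins 54 mm behind the grasp point. The pads swing forward as they close: fully open they stand 13 mm farther back than shut.
Start: joints at [1.069, 0.124, 1.65, -0, 1.367, -0.083], TCP at [0.264, 0.594, 0.231] pointing down, gripper open.
Joint ranges: [-2.61, 2.61], [-1.02, 2.33], [0.03, 2.71], [-1.35, 4.49], [0.32, 2.68], [-2.91, 2.91]. Speed limits (rad/s): [2.57, 2.57, 3.14, 3.14, 3.14, 3.14].

## Interface

Orientations are given as a unit quaternion [x, y, z, w].
In Python, from cell import telemetry, camera, ticket, manip gives the robot as it stands.
- The arm moves only by the tool drive_tool, never from a script. Its argument "plan" is text: rows parted by semicolons, each of 7 numbers parted by spaces: the shift along the tool's x, y, z in m, then the turn, a rotation vector about the tool's x, y, z in degrees, then the opening, from 0 (shut) to 1 (fully open). In form: x y z ax ay az grip; .... A call has 1 to 8 rows; each row shifts and turns the commanded pose from where the row before left it, along the tool's axes as they then stand; what a row does not reach is not made up. A row lasts 1/8 s, in which the tool goes at most 62.5 mm and 10.7 degrees, less where a joint would pass 70% of its speed; a pose out of reach is approached as far as the arm can. A call with a gripper value outside its range is refused whole. The fingers move at their own pace and stop on an object; the grip force is fixed at half the most. Time passes only in rows, so rows that do not move let the fingers close. It gives the time, the measured TCP pose, the force and the opening at its end, in the units of the state.
- telemetry.state(): the state, without advancing time (a new reading comes with each control period).
- camera(name): name is "side" or "top" or "wrist"; returns a dict with "img" (384x512x3 uint8, blue, green, red), "range_z" (384x512 float32, m along the optical axis (not along the pixel's ray), 0 where there is no reading), "K" (3x3 intrinsics, pixels), "xyz" and "orientation" of the camera in the world; the wrist camera has in their place "tool_from_camera" (4x4, takes a point from camera to tool coordinates, whose origin is the TCP and whose axes are the tool frame's). Camera axes: x right, y down, z forward; pixel columns grow to the right and rows downward; lengths in m; the calibration is good to about 2 mm. A picture is of the moment at which its call begins: read the wrist's pose just before it.
- ticket.hand_in(): hands the job in, once; it reports no verdict.
The state is a dict: "time_s": time; "joint_positions": joint angles; "qd": joint speeds; "tau": joint torques, N m; "eef_pos": TCP position; "ee_rot": TCP orientation; "contact_force": force on the tool from outside, world axes, zero at the start; "torque": the same for the moment, N m; "width": finger opening in m.
Only numpy, scipy, OpenCV 4.12 (cv2) and the standard library are available. Lean on these libraries where they do the work, as an engineer would, in place of code of your own. Each camera call takes 0.05 s, during which the arm holds its last target. There are 200 camera calls.

## Task

Swing the stay on the end of the storage case up and over its dead centre so that it holds the clear cover open by itself, and leave it so. Collapse every telescoping spot lamp on the bench fully home, inner tube first and then the middle tube, and leave them all standing upright on the floor of the case, still fully collapsed, without disturbing the slide box, the dish or the oil bottle.

Things in the scene. Friction and masses are not known exactly. Their poses are not given: they have to be found in the camera images.
- case: storage case, turquoise open-topped box 190 (x) x 400 (y) x 50 mm high, 5 mm walls and floor, fixed to the bench; a clear cover 66 mm high lies on it. Origin: centre of the underside; x from the front long side to the rear one where the cover hinges, y along the long side, z up. Propped open, the cover leans over the rear 70 mm, up to 250 mm high, so stand the lamps some 40 mm in front of the centre line
- case_floor (a point): centre of the inner floor of the case (5 mm above the bench), axes as the case's
- stay (a joint): angle (rad) of the lower arm of the steel elbow stay on the case's -y end. 0: folded forward, cover shut. Swinging it up and rearward lifts the cover through the upper link. Dead centre (stay straight) is at 1.97; below that the cover's weight (under 10 N at the knob) pulls it shut again, past it the weight holds it against its end stop at 2.14, cover open
- stay_knob (a point): grip point on the stay's black elbow knob, a round bar 12 mm in diameter and 62 mm long that points outward along the case's -y from the elbow; this point is 52 mm out from the case's end wall. Moves with the stay on a circle of 80 mm radius about the pivot
- stay_pivot (a point): fixed hinge of the stay's lower arm on the -y end of the case, 30 mm above the bench; the hinge axis runs along the case's y. At joint value 0 the arm points to the case's -x, 0.087 rad (5 degrees) above level; growing values turn it upward, then to +x
- lampA_tube (a point): lampA: spot lamp, 0.5 kg, on a telescoping post; may be absent. Round dark steel foot 72 mm in diameter, 14 mm high; black fixed outer tube 34 mm in diameter from there to 80 mm above the underside. This point: on the outer tube's axis, 65 mm above the underside; z up along the post. Carry the lamp by this tube: lifted by its head, the post pulls out again
- lampA_top (a point): centre of the flat top of lampA's turquoise head (32 mm in diameter, 12 mm high) on the inner tube. 183 mm above the underside when fully extended, 98 mm when fully collapsed
- lampA_inner (a joint): how far (m) the inner tube with the head is pushed into the middle tube: 0 extended, 0.040 fully home, the head resting on the middle tube's collar. Stays where left; takes about 3 N to slide
- lampA_mid (a joint): how far (m) the middle tube (black collar 33 mm in diameter, 6 mm high at its top) is pushed into the outer tube: 0 extended, 0.045 fully home, the collar resting on the outer tube. Stays where left; takes about 8 N to slide, and is pushed through the head once the inner tube is home
- lampB_tube (a point): lampB: spot lamp, 0.5 kg, on a telescoping post; may be absent. Round dark steel foot 72 mm in diameter, 14 mm high; black fixed outer tube 34 mm in diameter from there to 80 mm above the underside. This point: on the outer tube's axis, 65 mm above the underside; z up along the post. Carry the lamp by this tube: lifted by its head, the post pulls out again
- lampB_top (a point): centre of the flat top of lampB's turquoise head (32 mm in diameter, 12 mm high) on the inner tube. 183 mm above the underside when fully extended, 98 mm when fully collapsed
- lampB_inner (a joint): how far (m) the inner tube with the head is pushed into the middle tube: 0 extended, 0.040 fully home, the head resting on the middle tube's collar. Stays where left; takes about 3 N to slide
- lampB_mid (a joint): how far (m) the middle tube (black collar 33 mm in diameter, 6 mm high at its top) is pushed into the outer tube: 0 extended, 0.045 fully home, the collar resting on the outer tube. Stays where left; takes about 8 N to slide, and is pushed through the head once the inner tube is home
- lampC_tube (a point): lampC: spot lamp, 0.5 kg, on a telescoping post; may be absent. Round dark steel foot 72 mm in diameter, 14 mm high; black fixed outer tube 34 mm in diameter from there to 80 mm above the underside. This point: on the outer tube's axis, 65 mm above the underside; z up along the post. Carry the lamp by this tube: lifted by its head, the post pulls out again
- lampC_top (a point): centre of the flat top of lampC's turquoise head (32 mm in diameter, 12 mm high) on the inner tube. 183 mm above the underside when fully extended, 98 mm when fully collapsed
- lampC_inner (a joint): how far (m) the inner tube with the head is pushed into the middle tube: 0 extended, 0.040 fully home, the head resting on the middle tube's collar. Stays where left; takes about 3 N to slide
- lampC_mid (a joint): how far (m) the middle tube (black collar 33 mm in diameter, 6 mm high at its top) is pushed into the outer tube: 0 extended, 0.045 fully home, the collar resting on the outer tube. Stays where left; takes about 8 N to slide, and is pushed through the head once the inner tube is home
- lampD_tube (a point): lampD: spot lamp, 0.5 kg, on a telescoping post; may be absent. Round dark steel foot 72 mm in diameter, 14 mm high; black fixed outer tube 34 mm in diameter from there to 80 mm above the underside. This point: on the outer tube's axis, 65 mm above the underside; z up along the post. Carry the lamp by this tube: lifted by its head, the post pulls out again
- lampD_top (a point): centre of the flat top of lampD's turquoise head (32 mm in diameter, 12 mm high) on the inner tube. 183 mm above the underside when fully extended, 98 mm when fully collapsed
- lampD_inner (a joint): how far (m) the inner tube with the head is pushed into the middle tube: 0 extended, 0.040 fully home, the head resting on the middle tube's collar. Stays where left; takes about 3 N to slide
- lampD_mid (a joint): how far (m) the middle tube (black collar 33 mm in diameter, 6 mm high at its top) is pushed into the outer tube: 0 extended, 0.045 fully home, the collar resting on the outer tube. Stays where left; takes about 8 N to slide, and is pushed through the head once the inner tube is home
- slide_box: bystander: blue slide box 75 x 100 x 34 mm, origin under its centre
- dish: bystander: glass dish 90 mm in diameter, 14 mm high, origin under its centre
- oil_bottle: bystander: small amber bottle 34 mm in diameter, 65 mm high, origin under its centre
Things that resemble listed ones, but are neither listed nor needed, are in the scene too. What is shaped like the part that bears lampC_tube but purple is not meant.

How it is judged:
By the outcome, as a careful person would: the job done as asked, in the order asked, and still so for the second after the job is handed in, with the robot touching nothing.
Of lampA, lampB, lampC, lampD only 3 to 4 are there at a start; the rules pass over those that are not, and their reading is None.
At some moment in a run one of lampA, lampB, lampC, lampD may be knocked a few centimetres aside while the robot is not near it.
It also fails if it takes over 210 s, if anything falls off the work surface, if the arm or the gripper's body presses on something with over 40 N, if the wrist force passes 120 N, or if a joint passes its speed limit or range.

## Working session

There is one attempt and no reset: what is moved stays moved. The work goes in short steps, Python scripts to look and compute and a tool call to move; the robot and the scene stay as the last step left them, time stands still between calls to the robot, and variables do not carry over. Pictures are saved under pics/ and viewed, about 12 in all and at most 16, crops included, and the job is handed in when it is done.

Besides the shell and the picture viewer there is one more tool, called by a JSON object that holds its "api" and its "payload". drive_tool: Moves the arm, as the interface text tells. Its arguments: {"type":"object","properties":{"plan":{"type":"string"}},"required":["plan"]}

```bash
mkdir -p pics; ls
cat > h.py <<'E'
import numpy as np,cv2
from scipy.spatial.transform import Rotation as R
from cell import telemetry,camera,ticket,manip
def cam(n):
    s=telemetry.state();c=camera(n)
    if n=='wrist':
        T=np.eye(4);T[:3,:3]=R.from_quat(s['ee_rot']).as_matrix();T[:3,3]=s['eef_pos'];c['T']=T@np.array(c['tool_from_camera'])
    else:
        T=np.eye(4);T[:3,:3]=R.from_quat(c['orientation']).as_matrix();T[:3,3]=c['xyz'];c['T']=T
    return c
def cloud(c):
    h,w=c['range_z'].shape;u,v=np.meshgrid(np.arange(w),np.arange(h));K=np.array(c['K']);z=c['range_z']
    p=np.stack([(u-K[0,2])/K[0,0]*z,(v-K[1,2])/K[1,1]*z,z],-1)
    p=p@c['T'][:3,:3].T+c['T'][:3,3];p[z<=0]=np.nan;return p
def plane(c,u,v,z):
    K=np.array(c['K']);d=c['T'][:3,:3]@np.array([(u-K[0,2])/K[0,0],(v-K[1,2])/K[1,1],1]);o=c['T'][:3,3]
    return o+d*(z-o[2])/d[2]
def proj(c,p):
    q=np.linalg.inv(c['T'])@np.append(p,1);K=np.array(c['K']);return (K@(q[:3]/q[2]))[:2]
E
python3 - <<'E'
from h import *
s=telemetry.state();print(s)
for n in ('top','side'):
    c=cam(n);cv2.imwrite(f'pics/{n}0.png',c['img']);print(n,c['T'].round(3).tolist(),np.array(c['K']).tolist())
a=np.hstack([cv2.imread('pics/top0.png')])
E
```

```text
pics
{'time_s': 0.0, 'joint_positions': array([ 1.06939900e+00,  1.24548860e-01,  1.65169000e+00, -1.12416349e-05,
        1.36748022e+00, -8.26067783e-02]), 'qd': array([-3.37898794e-04, -6.50111414e-07,  3.58018584e-04,  1.82165443e-05,
       -2.01550970e-03, -3.74688866e-04]), 'tau': array([ 8.03836629e-04, -4.23616970e+01, -3.65452731e+01, -5.36412847e-05,
        7.01151133e-03,  1.43131981e-06]), 'eef_pos': array([0.26406422, 0.59327412, 0.23001523]), 'ee_rot': array([ 8.38645378e-01,  5.44676785e-01, -9.33796801e-04,  5.08406246e-04]), 'contact_force': array([ 0.41512519,  0.91484332, -0.51958141]), 'torque': array([-0.00584226, -0.02591498,  0.02219153]), 'width': 0.08566739140241907}
top [[0.005, -0.987, 0.158, 0.4], [-1.0, -0.007, -0.017, -0.028], [0.018, -0.158, -0.987, 1.039], [0.0, 0.0, 0.0, 1.0]] [[398.4664515973681, 0.0, 252.99225120305738], [0.0, 398.4664515973681, 187.12994689613], [0.0, 0.0, 1.0]]
side [[0.9, -0.269, 0.342, 0.239], [-0.434, -0.595, 0.676, -0.596], [0.022, -0.757, -0.653, 0.665], [0.0, 0.0, 0.0, 1.0]] [[351.0853080978235, 0.0, 256.1599714055359], [0.0, 351.0853080978235, 183.12125349774323], [0.0, 0.0, 1.0]]
```

View pics/top0.png

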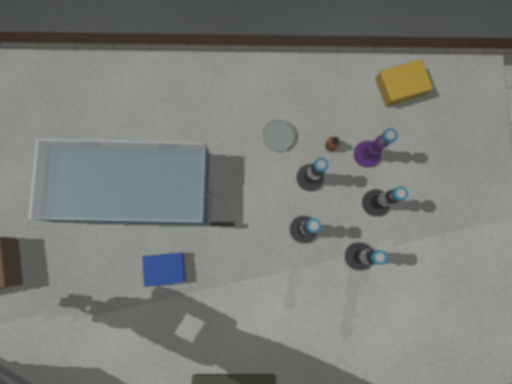

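View pics/side0.png

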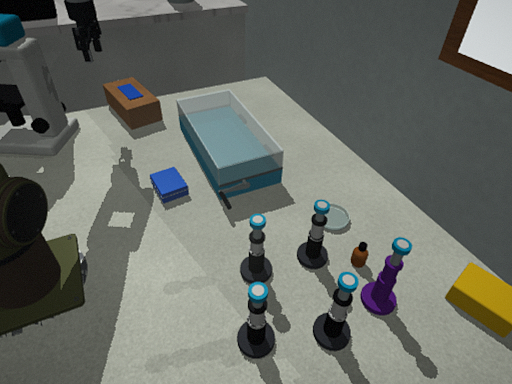

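```bash
cat > m.py <<'E'
from h import *
def heads(c,show=True):
    hsv=cv2.cvtColor(c['img'],cv2.COLOR_BGR2HSV)
    m=cv2.inRange(hsv,(90,110,90),(110,255,255));P=cloud(c);out=[]
    n,l,st,ce=cv2.connectedComponentsWithStats(cv2.morphologyEx(m,cv2.MORPH_CLOSE,np.ones((7,7))))
    for i in range(1,n):
        if 30<st[i,4]<1500:
            x,y,w,h=st[i,:4];q=P[y:y+h,x:x+w].reshape(-1,3);q=q[~np.isnan(q[:,2])]
            zt=np.percentile(q[:,2],90) if len(q) else np.nan
            q=q[q[:,2]>zt-.006];out.append((ce[i].round(0),q.mean(0).round(4),((q.max(0)+q.min(0))/2).round(4),len(q)))
    return out
E
python3 - <<'E'
from m import *
for n in ('top','side'):
    c=cam(n);np.savez(f'{n}0.npz',P=cloud(c),img=c['img'],T=c['T'],K=c['K'])
    for o in heads(c):print(n,*o)
    P=cloud(c)
    if n=='top':
        print('table',P[300,330],P[100,240])
        # low feet
        for u,v in [(311,180),(305,231),(377,204),(360,257),(368,155)]: print((u,v),plane(c,u,v,.014).round(3))
        for u,v in [(206,142),(205,222),(44,140),(32,219)]: print('cover?',plane(c,u,v,.116).round(3),P[v,u].round(3))
        for u in range(204,240,3): print(u,P[224,u].round(3))
        img=cv2.resize(c['img'][130:300,190:400],None,fx=3.8,fy=3.5,interpolation=3);a=img
    else:
        b=cv2.resize(c['img'][150:240,200:320],None,fx=6,fy=6,interpolation=3)
cv2.imwrite('pics/a.png',a);cv2.imwrite('pics/b.png',b)
E
```

```text
top [387. 138.] [ 0.6536 -0.3449  0.1846] [ 0.6533 -0.3448  0.1849] 114
top [318. 168.] [ 0.5869 -0.1904  0.1712] [ 0.5864 -0.1899  0.1719] 102
top [396. 195.] [ 0.5248 -0.3635  0.1801] [ 0.5245 -0.3629  0.1801] 151
top [311. 227.] [ 0.455  -0.1738  0.1694] [ 0.4552 -0.1744  0.1692] 172
top [377. 257.] [ 0.3875 -0.3148  0.1707] [ 0.3879 -0.3152  0.1704] 168
top [163. 269.] [0.3537 0.1756 0.0348] [0.3547 0.1758 0.0355] 1136
table [ 0.27775691 -0.24203105  0.00144125] [ 0.80842593 -0.00897286 -0.00321589]
(311, 180) [ 0.584 -0.197  0.014]
(305, 231) [ 0.451 -0.18   0.014]
(377, 204) [ 0.522 -0.369  0.014]
(360, 257) [ 0.386 -0.319  0.014]
(368, 155) [ 0.652 -0.35   0.014]
cover? [0.656 0.069 0.116] [0.688 0.081 0.   ]
cover? [0.465 0.067 0.116] [0.471 0.076 0.03 ]
cover? [0.657 0.452 0.116] [0.657 0.453 0.115]
cover? [0.47  0.463 0.116] [0.47  0.468 0.108]
204 [0.466 0.077 0.038]
207 [0.465 0.069 0.045]
210 [0.465 0.062 0.041]
213 [0.465 0.054 0.043]
216 [0.465 0.047 0.045]
219 [0.466 0.04  0.04 ]
222 [0.466 0.032 0.042]
225 [0.465 0.024 0.044]
228 [0.466 0.017 0.043]
231 [0.465 0.009 0.047]
234 [0.468 0.003 0.001]
237 [ 0.469 -0.005  0.001]
side [ 5. 17.] [0.0778 0.5758 0.3764] [0.0797 0.5761 0.3756] 112
side [129.  91.] [0.3502 0.6596 0.0791] [0.3512 0.6669 0.0795] 352
side [167. 180.] [0.3532 0.1685 0.032 ] [0.3536 0.1718 0.0317] 654
side [322. 205.] [ 0.5904 -0.1984  0.1689] [ 0.5914 -0.1976  0.1675] 149
side [257. 220.] [ 0.4549 -0.1791  0.1673] [ 0.4552 -0.1785  0.1662] 168
side [402. 244.] [ 0.6552 -0.3522  0.1821] [ 0.657  -0.3512  0.1812] 222
side [348. 280.] [ 0.5247 -0.3694  0.1779] [ 0.5256 -0.3691  0.1768] 277
side [257. 291.] [ 0.3868 -0.3198  0.1687] [ 0.3871 -0.3194  0.1679] 294
```

View pics/b.png

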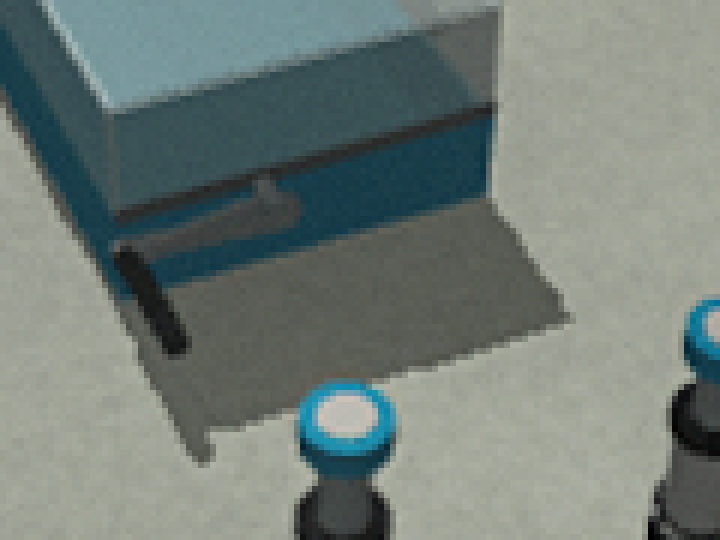

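View pics/a.png

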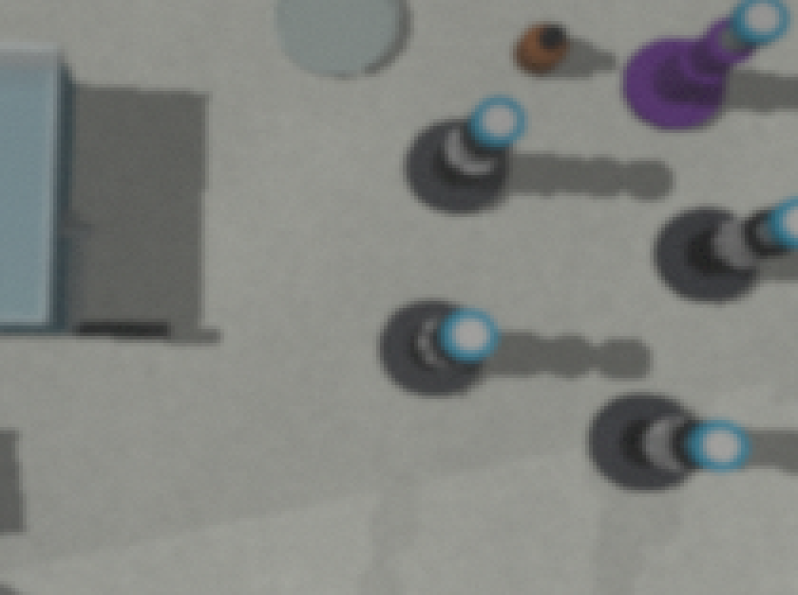

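Top view candidates:
- Black lamps at (311,177), (305,229), (377,202) and (360,256). All four are wanted.
- A purple look-alike at (368,153), which I leave alone.
- The knob is the black bar at (222,224). The close crop confirms it sits at the end of the grey stay arm on the case's near (-y) end.

I start with the stay.

{"api": "drive_tool", "payload": {"plan": "-0.045 0.042 0 0 0 0 1;-0.045 0.042 0 0 0 0 1;-0.045 0.042 0 0 0 0 1;-0.045 0.042 0 0 0 0 1;-0.045 0.042 0 0 0 0 1;-0.045 0.042 0 0 0 0 1;-0.045 0.042 0 0 0 0 1;-0.045 0.042 0 0 0 0 1"}}

```text
time_s: 1.2
eef_pos: [0.4251, 0.1264, 0.2315]
ee_rot: [0.839, 0.545, 0.0, 0.0]
contact_force: [0.4, 0.7, 0.2]
width: 0.0854
```

{"api": "drive_tool", "payload": {"plan": "0 0 0 0 0 8.3 1;0 0 0 0 0 8.3 1;0 0 0 0 0 8.3 1;0 0 0 0 0 8.3 1;0 0 0 0 0 8.3 1;0 0 0 0 0 8.3 1;0 0 0 0 0 8.2 1;0 0 0 0 0 8 1"}}

```text
time_s: 2.2
eef_pos: [0.4247, 0.1282, 0.2311]
ee_rot: [1.0, -0.002, -0.0, 0.0]
contact_force: [-0.5, 0.1, -0.2]
width: 0.0853
```

```bash
cat >> h.py <<'E'
def rel(x,y,z,yaw=None):
    "tool-frame shift to a world TCP target (tool down)"
    s=telemetry.state();M=R.from_quat(s['ee_rot']).as_matrix();p=np.array(s['eef_pos'])
    d=M.T@(np.array([x,y,z])-p);cy=np.degrees(np.arctan2(M[1,0],M[0,0]))
    print('t',round(s['time_s'],2),'tcp',p.round(4),'yaw',cy.round(2),'tilt',M[:,2].round(3),'F',np.round(s['contact_force'],1),'w',round(s['width'],4),'q6',round(s['joint_positions'][5],2))
    print('shift',d.round(4),'turn az',None if yaw is None else round(cy-yaw,2))
E
python3 - <<'E'
from m import *
c=cam('wrist');rel(.466,.015,.15,0);cv2.imwrite('pics/w1.png',c['img']);np.save('w1.npy',cloud(c))
for o in heads(c):print(*o)
P=cloud(c);k=(P[...,2]>.03)&(P[...,2]<.055)&(P[...,1]<.06)&(P[...,1]>0)&(c['img'].max(-1)<80)
q=P[k];print(len(q),q.mean(0),q.min(0),q.max(0))
E
```

```text
t 2.25 tcp [0.4247 0.1282 0.2311] yaw -0.42 tilt [-0. -0. -1.] F [-0.3 -0.4 -0.2] w 0.0853 q6 0.18
shift [0.0421 0.1129 0.0811] turn az -0.42
351 [0.465273   0.03223716 0.04160817] [0.45956285 0.00264284 0.03592925] [0.47212645 0.05983341 0.04494833]
```

View pics/w1.png

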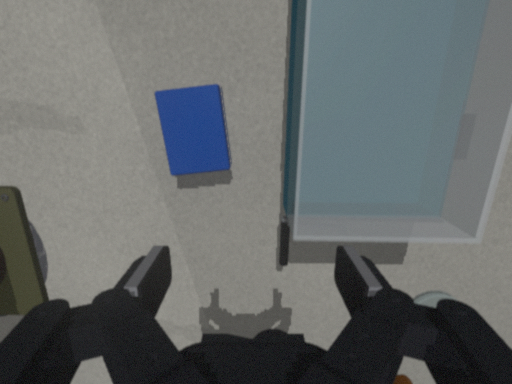

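{"api": "drive_tool", "payload": {"plan": "0.02 0.057 0 0 0 0 1;0.021 0.058 0 0 0 0 1;0 0 0.05 0 0 -0.4 1;0 0 0.05 0 0 0 1;0 0 0.05 0 0 0 1;0 0 0.04 0 0 0 1;0 0 0.02 0 0 0 1;0 0 0 0 0 0 1"}}

```text
time_s: 3.25
eef_pos: [0.4641, 0.0134, 0.0194]
ee_rot: [1.0, 0.004, -0.002, -0.0]
contact_force: [0.4, 0.1, 0.0]
width: 0.0854
```

Run:
```python
from m import *
c=cam('wrist');rel(.4655,.013,.018,0);P=cloud(c)
k=(P[...,2]>.025)&(P[...,2]<.05)&(P[...,1]<.06)&(P[...,1]>-.01)&(abs(P[...,0]-.465)<.025)
q=P[k];print(len(q),q.mean(0),np.percentile(q,[2,98],axis=0))
```

```text
t 3.3 tcp [0.4655 0.0133 0.021 ] yaw 0.47 tilt [-0.001  0.    -1.   ] F [-0.5 -0.   0.1] w 0.0853 q6 -0.09
shift [0.     0.0003 0.003 ] turn az 0.47
2554 [0.46570099 0.03178577 0.04184475] [[0.46043685 0.00410422 0.03768985]
 [0.47162447 0.05848126 0.04391424]]
```

{"api": "drive_tool", "payload": {"plan": "0 0 0.003 0 0 0.5 0;0 0 0 0 0 0 0;0 0 0 0 0 0 0;0 0 0 0 0 0 0;0 0 0 0 0 0 0;0 0 0 0 0 0 0"}}

```text
time_s: 4.05
eef_pos: [0.4657, 0.0132, 0.0188]
ee_rot: [1.0, -0.001, -0.001, 0.0]
contact_force: [-3.7, -1.2, 5.5]
width: 0.0097
```

{"api": "drive_tool", "payload": {"plan": "0.0016 0 -0.0105 0 0 0 0;0.003 0 -0.0102 0 0 0 0;0.0043 0 -0.0097 0 0 0 0;0.0055 0 -0.009 0 0 0 0;0.0067 0 -0.0082 0 0 0 0;0 0 0 0 0 0 0"}}

```text
time_s: 4.8
eef_pos: [0.4837, 0.013, 0.0659]
ee_rot: [1.0, -0.0, -0.005, 0.0]
contact_force: [-13.2, -3.6, 1.9]
width: 0.01
```

Run:
```python
from m import *
rel(.545-.08*.7321,.013,.030+.08*.6813-.019,0)
```

```text
t 4.8 tcp [0.4837 0.013  0.0659] yaw -0.05 tilt [-0.01  -0.001 -1.   ] F [-13.2  -3.6   1.9] w 0.01 q6 -0.08
shift [ 0.0027 -0.      0.0004] turn az -0.05
```

{"api": "drive_tool", "payload": {"plan": "0.0077 0 -0.0072 0 0 0 0;0.0086 0 -0.0062 0 0 0 0;0.0093 0 -0.005 0 0 0 0;0.0099 0 -0.0037 0 0 0 0;0.0103 0 -0.0024 0 0 0 0;0 0 0 0 0 0 0"}}

```text
time_s: 5.55
eef_pos: [0.5354, 0.0124, 0.0936]
ee_rot: [1.0, -0.001, 0.003, 0.001]
contact_force: [-2.3, -3.5, 6.6]
width: 0.0097
```

Run:
```python
from m import *
rel(.545-.08*.1581,.013,.030+.08*.9874-.019,0)
```

```text
t 5.55 tcp [0.5354 0.0124 0.0936] yaw -0.1 tilt [ 0.005 -0.002 -1.   ] F [-2.3 -3.5  6.6] w 0.0097 q6 -0.07
shift [-0.0031 -0.0006  0.0035] turn az -0.1
```

{"api": "drive_tool", "payload": {"plan": "0.0105 0 -0.001 0 0 0 0;0.0106 0 0.0004 0 0 0 0;0.0104 0 0.0018 0 0 0 0;0.0101 0 0.0032 0 0 0 0;0.0096 0 0.0045 0 0 0 0;0.0089 0 0.0057 0 0 0 0;0 0 0 0 0 0 0"}}

```text
time_s: 6.42
eef_pos: [0.5931, 0.0117, 0.076]
ee_rot: [1.0, -0.001, -0.001, 0.001]
contact_force: [-3.1, -6.4, 0.0]
width: 0.0099
```

Run:
```python
from m import *
rel(.545+.08*.5941,.013,.030+.08*.8044-.019,0)
c=cam('side');cv2.imwrite('pics/s1.png',cv2.resize(c['img'][60:260,120:360],None,fx=3,fy=3))
```

```text
t 6.42 tcp [0.5931 0.0117 0.076 ] yaw -0.07 tilt [-0.001 -0.002 -1.   ] F [-3.1 -6.4  0. ] w 0.0099 q6 -0.07
shift [-0.0005 -0.0013  0.0007] turn az -0.07
```

View pics/s1.png

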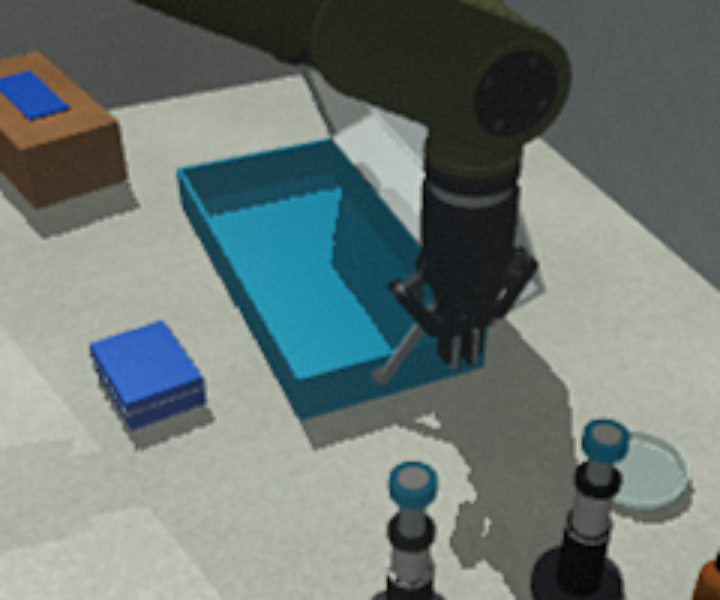

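{"api": "drive_tool", "payload": {"plan": "0.002 0 0.001 0 0 0 0;0 0 0 0 0 0 1;0 0 0 0 0 0 1;0 0 0 0 0 0 1;0 0 0 0 0 0 1;0 0.03 0 0 0 0 1;0 0.03 -0.02 0 0 0 1;0 0.02 -0.06 0 0 0 1"}}

```text
time_s: 7.48
eef_pos: [0.5919, -0.0671, 0.1506]
ee_rot: [1.0, -0.001, -0.004, -0.001]
contact_force: [1.0, 0.2, -0.1]
width: 0.0855
```

{"api": "drive_tool", "payload": {"plan": "-0.02 0.03 -0.05 0 0 0 0;-0.05 0.03 -0.02 0 0 0 0;-0.05 0.03 0 0 0 0 0;0 0.02 0 0 0 0 0;0 0 0 0 0 0 0"}}

```text
time_s: 8.1
eef_pos: [0.4749, -0.1775, 0.2245]
ee_rot: [1.0, -0.002, 0.001, 0.0]
contact_force: [0.5, 0.1, -0.0]
width: 0.0001
```

Run:
```python
from m import *
rel(.455,-.177,.20,0)
for n in ('top','side'):
    c=cam(n)
    for o in heads(c):print(n,*o)
    if n=='side':
        cv2.imwrite('pics/s2.png',cv2.resize(c['img'][60:360,120:460],None,fx=2,fy=2))
c=cam('wrist')
for o in heads(c):print('w',*o)
```

```text
t 8.1 tcp [ 0.4749 -0.1775  0.2245] yaw -0.21 tilt [ 0.001 -0.    -1.   ] F [ 0.5  0.1 -0. ] w 0.0001 q6 -0.46
shift [-0.0199 -0.0004  0.0244] turn az -0.21
top [386. 138.] [ 0.6537 -0.3428  0.1845] [ 0.6532 -0.3423  0.1854] 94
top [163. 268.] [0.3551 0.1766 0.0348] [0.3559 0.177  0.0359] 1071
side [ 4. 19.] [ 0.1716 -0.0843  0.5422] [ 0.1706 -0.0839  0.542 ] 33
side [129.  91.] [0.35   0.6599 0.0791] [0.3507 0.6674 0.0796] 359
side [167. 180.] [0.3532 0.1689 0.032 ] [0.3536 0.1717 0.0318] 652
side [321. 205.] [ 0.5903 -0.1993  0.1688] [ 0.5914 -0.1979  0.1681] 158
side [257. 220.] [ 0.4547 -0.1789  0.1673] [ 0.455  -0.1781  0.1667] 167
side [401. 244.] [ 0.6551 -0.3523  0.1821] [ 0.6566 -0.3516  0.1812] 221
side [347. 281.] [ 0.5246 -0.3696  0.178 ] [ 0.5255 -0.3692  0.1772] 276
side [257. 291.] [ 0.3868 -0.3199  0.1687] [ 0.3871 -0.3197  0.1678] 296
w [227. 208.] [ 0.456  -0.1731  0.1685] [ 0.4558 -0.174   0.1671] 1388
w [402. 231.] [ 0.5909 -0.1924  0.1701] [ 0.592  -0.1931  0.1688] 1377
```

View pics/s2.png

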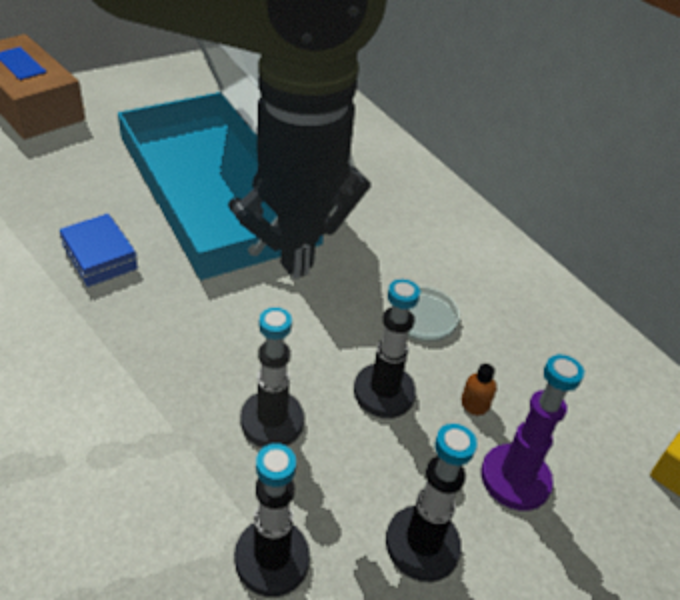

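{"api": "drive_tool", "payload": {"plan": "-0.0195 -0.001 0 0 0 0 0;0 0 0.03 0 0 0 0;0 0 0.02 0 0 0 0;0 0 0.012 0 0 0 0;0 0 0.012 0 0 0 0;0 0 0.012 0 0 0 0;0 0 0.01 0 0 0 0;0 0 0 0 0 0 0"}}

```text
time_s: 9.25
eef_pos: [0.4549, -0.1754, 0.1272]
ee_rot: [1.0, -0.001, -0.0, -0.0]
contact_force: [-0.4, 0.7, 1.0]
width: 0.0001
```

{"api": "drive_tool", "payload": {"plan": "0 0 0.006 0 0 0 0;0 0 0.006 0 0 0 0;0 0 0.006 0 0 0 0;0 0 0.006 0 0 0 0;0 0 0.004 0 0 0 0;0 0 0 0 0 0 0"}}

```text
time_s: 10.0
eef_pos: [0.4553, -0.1757, 0.1004]
ee_rot: [1.0, -0.001, 0.0, 0.0]
contact_force: [-1.9, 2.0, 4.0]
width: -0.0002
```

Run:
```python
from m import *
rel(.455,-.176,.098,0)
```

```text
t 10.0 tcp [ 0.4553 -0.1757  0.1004] yaw -0.1 tilt [ 0. -0. -1.] F [-1.9  2.   4. ] w -0.0002 q6 -0.48
shift [-0.0003  0.0003  0.0024] turn az -0.1
```

{"api": "drive_tool", "payload": {"plan": "0 0 0.002 0 0 0 0;0 0 0.002 0 0 0 0;0 0 0.001 0 0 0 0;0 0 0 0 0 0 0"}}

```text
time_s: 10.5
eef_pos: [0.4561, -0.1761, 0.098]
ee_rot: [1.0, -0.001, 0.001, 0.001]
contact_force: [-5.3, 3.9, 17.3]
width: 0.0001
```

{"api": "drive_tool", "payload": {"plan": "0 0 0.002 0 0 0 0;0 0 0.001 0 0 0 0;0 0 0 0 0 0 0"}}

```text
time_s: 10.88
eef_pos: [0.4574, -0.1768, 0.0982]
ee_rot: [1.0, -0.001, 0.002, 0.001]
contact_force: [-10.3, 5.1, 30.3]
width: 0.0004
```

{"api": "drive_tool", "payload": {"plan": "0 0 -0.055 0 0 0 0;0 0 -0.05 0 0 0 0;0.045 0.006 0 0 0 0 0;0.045 0.006 0 0 0 0 0;0.044 0.007 0 0 0 0 0;0 0 0 0 0 0 0"}}

```text
time_s: 11.62
eef_pos: [0.5906, -0.1951, 0.1954]
ee_rot: [1.0, -0.0, -0.001, -0.0]
contact_force: [-0.1, 0.2, -1.0]
width: -0.0003
```

Run:
```python
from m import *
rel(.5905,-.195,.098,0)
for n in ('side','wrist'):
    c=cam(n)
    for o in heads(c):print(n,*o)
```

```text
t 11.62 tcp [ 0.5906 -0.1951  0.1954] yaw -0.06 tilt [-0.001  0.    -1.   ] F [-0.1  0.2 -1. ] w -0.0003 q6 -0.4
shift [-0.     -0.0001  0.0974] turn az -0.06
side [129.  91.] [0.3501 0.6592 0.0792] [0.3509 0.6675 0.0796] 347
side [167. 181.] [0.3532 0.1684 0.0321] [0.3531 0.1714 0.032 ] 660
side [321. 205.] [ 0.5901 -0.1991  0.1685] [ 0.5918 -0.1976  0.1677] 161
side [256. 243.] [ 0.4544 -0.1798  0.0968] [ 0.455  -0.1789  0.0959] 161
side [401. 244.] [ 0.6551 -0.3521  0.1821] [ 0.6562 -0.3516  0.181 ] 220
side [348. 280.] [ 0.5248 -0.3695  0.1779] [ 0.5254 -0.3691  0.177 ] 274
side [257. 291.] [ 0.3868 -0.3199  0.1687] [ 0.3874 -0.3191  0.1679] 296
wrist [103. 172.] [ 0.4569 -0.1731  0.0982] [ 0.4561 -0.1736  0.0969] 1093
wrist [257. 219.] [ 0.5895 -0.183   0.2057] [ 0.5899 -0.1846  0.206 ] 270
wrist [  9. 356.] [ 0.5297 -0.1815  0.2833] [ 0.53   -0.1814  0.2831] 92
```

{"api": "drive_tool", "payload": {"plan": "0 0 0.02 0 0 0 0;0 0 0.012 0 0 0 0;0 0 0.012 0 0 0 0;0 0 0.012 0 0 0 0;0 0 0.012 0 0 0 0;0 0 0.01 0 0 0 0;0 0 0.008 0 0 0 0;0 0 0 0 0 0 0"}}

```text
time_s: 12.72
eef_pos: [0.5883, -0.1946, 0.1103]
ee_rot: [1.0, -0.001, -0.001, -0.0]
contact_force: [-3.0, 1.1, 4.2]
width: 0.0
```

{"api": "drive_tool", "payload": {"plan": "0 0 0.004 0 0 0 0;0 0 0.004 0 0 0 0;0 0 0.003 0 0 0 0;0 0 0.003 0 0 0 0;0 0 0.002 0 0 0 0;0 0 0 0 0 0 0"}}

```text
time_s: 13.48
eef_pos: [0.5896, -0.195, 0.0983]
ee_rot: [1.0, -0.001, 0.0, 0.0]
contact_force: [-8.2, 2.4, 17.9]
width: -0.0002
```

{"api": "drive_tool", "payload": {"plan": "0 0 0.002 0 0 0 0;0 0 0 0 0 0 0;0 0 -0.055 0 0 0 0;0 0 -0.055 0 0 0 0;-0.022 0.057 0 0 0 0 0;-0.022 0.057 0 0 0 0 0;-0.021 0.059 0 0 0 0 0;0 0 0 0 0 0 0"}}

```text
time_s: 14.48
eef_pos: [0.5221, -0.3709, 0.202]
ee_rot: [1.0, -0.004, -0.0, 0.0]
contact_force: [0.6, 0.3, 0.5]
width: 0.0001
```

Run:
```python
from m import *
rel(.5250,-.368,.098,0)
for n in ('side','top'):
    c=cam(n)
    for o in heads(c):print(n,*o)
```

```text
t 14.47 tcp [ 0.5221 -0.3709  0.202 ] yaw -0.42 tilt [-0. -0. -1.] F [0.6 0.3 0.5] w 0.0001 q6 -0.69
shift [ 0.0029 -0.003   0.104 ] turn az -0.42
side [130.  91.] [0.3498 0.6598 0.0791] [0.3511 0.6663 0.0796] 353
side [169. 183.] [0.3532 0.168  0.0321] [0.354  0.171  0.0315] 665
side [317. 230.] [ 0.5903 -0.1991  0.0967] [ 0.5917 -0.198   0.0961] 145
side [256. 244.] [ 0.4541 -0.1797  0.0967] [ 0.4545 -0.1785  0.096 ] 165
side [401. 246.] [ 0.6501 -0.3547  0.1875] [ 0.6198 -0.3612  0.2294] 243
side [346. 284.] [ 0.5138 -0.3806  0.2161] [ 0.5154 -0.3775  0.217 ] 71
side [257. 292.] [ 0.3866 -0.3203  0.1685] [ 0.3871 -0.3192  0.1674] 306
top [386. 138.] [ 0.6536 -0.3428  0.1847] [ 0.653  -0.3424  0.1846] 94
top [314. 173.] [ 0.5902 -0.1932  0.0995] [ 0.5893 -0.1934  0.0999] 125
top [396. 195.] [ 0.5248 -0.3587  0.1852] [ 0.5068 -0.3121  0.3238] 122
top [308. 228.] [ 0.4554 -0.1738  0.0993] [ 0.4559 -0.1742  0.1   ] 143
top [163. 268.] [0.3548 0.1753 0.0347] [0.3559 0.1763 0.0352] 1113
```

{"api": "drive_tool", "payload": {"plan": "0.003 -0.003 0.012 0 0 0 0;0 0 0.014 0 0 0 0;0 0 0.012 0 0 0 0;0 0 0.012 0 0 0 0;0 0 0.012 0 0 0 0;0 0 0.012 0 0 0 0;0 0 0.01 0 0 0 0;0 0 0.008 0 0 0 0"}}

```text
time_s: 15.58
eef_pos: [0.5277, -0.3641, 0.1119]
ee_rot: [1.0, -0.001, 0.001, -0.0]
contact_force: [1.6, 5.0, 9.3]
width: 0.0002
```

{"api": "drive_tool", "payload": {"plan": "0 0 0.004 0 0 0 0;0 0 0.004 0 0 0 0;0 0 0.003 0 0 0 0;0 0 0.003 0 0 0 0;0 0 0.002 0 0 0 0;0 0 0.001 0 0 0 0;0 0 0 0 0 0 0"}}

```text
time_s: 16.45
eef_pos: [0.5284, -0.3642, 0.0982]
ee_rot: [1.0, -0.001, 0.001, -0.0]
contact_force: [-3.8, 8.1, 19.7]
width: -0.0003
```

{"api": "drive_tool", "payload": {"plan": "0 0 0.002 0 0 0 0;0 0 0 0 0 0 0;0 0 -0.055 0 0 0 0;0 0 -0.055 0 0 0 0;-0.047 -0.0155 0 0 0 0 0;-0.047 -0.0155 0 0 0 0 0;-0.047 -0.0155 0 0 0 0 0;0 0 0 0 0 0 0"}}

```text
time_s: 17.45
eef_pos: [0.3828, -0.3165, 0.1999]
ee_rot: [1.0, -0.002, -0.001, -0.001]
contact_force: [0.9, -0.0, 0.2]
width: 0.0001
```

Run:
```python
from m import *
rel(.3875,-.318,.098,0)
for n in ('side','top'):
    c=cam(n)
    for o in heads(c):print(n,*o)
```

```text
t 17.45 tcp [ 0.3828 -0.3165  0.1999] yaw -0.2 tilt [-0.003  0.001 -1.   ] F [ 0.9 -0.   0.2] w 0.0001 q6 -0.79
shift [0.005  0.0016 0.1019] turn az -0.2
side [168. 183.] [0.3531 0.1681 0.032 ] [0.3539 0.1721 0.0313] 669
side [219. 187.] [ 0.3281 -0.3429  0.4423] [ 0.3263 -0.3419  0.4429] 80
side [317. 230.] [ 0.5905 -0.1991  0.0968] [ 0.5916 -0.1983  0.096 ] 144
side [401. 246.] [ 0.6548 -0.3528  0.182 ] [ 0.6567 -0.3519  0.1811] 234
side [257. 293.] [ 0.3855 -0.3222  0.1719] [ 0.3861 -0.3198  0.1877] 301
side [339. 308.] [ 0.5249 -0.3704  0.0972] [ 0.526  -0.3699  0.0968] 257
top [386. 138.] [ 0.6536 -0.3428  0.1844] [ 0.6533 -0.3424  0.1841] 95
top [314. 173.] [ 0.5904 -0.1932  0.0997] [ 0.5897 -0.1934  0.1003] 126
top [384. 200.] [ 0.5251 -0.3645  0.0996] [ 0.525  -0.3649  0.0997] 137
top [308. 228.] [ 0.4556 -0.1738  0.0991] [ 0.456  -0.1742  0.0995] 141
top [374. 257.] [ 0.388  -0.3087  0.1727] [ 0.3878 -0.3086  0.1883] 113
top [163. 268.] [0.3562 0.175  0.0348] [0.3572 0.1761 0.0363] 1072
```

{"api": "drive_tool", "payload": {"plan": "0.005 0.002 0.012 0 0 0 0;0 0 0.014 0 0 0 0;0 0 0.012 0 0 0 0;0 0 0.012 0 0 0 0;0 0 0.012 0 0 0 0;0 0 0.012 0 0 0 0;0 0 0.01 0 0 0 0;0 0 0.008 0 0 0 0"}}

```text
time_s: 18.55
eef_pos: [0.3914, -0.3199, 0.1108]
ee_rot: [1.0, -0.001, 0.0, 0.0]
contact_force: [-0.5, 2.8, 8.9]
width: 0.0005
```

{"api": "drive_tool", "payload": {"plan": "0 0 0.004 0 0 0 0;0 0 0.003 0 0 0 0;0 0 0.003 0 0 0 0;0 0 0.002 0 0 0 0;0 0 0.002 0 0 0 0;0 0 0.001 0 0 0 0;0 0 0 0 0 0 0"}}

```text
time_s: 19.42
eef_pos: [0.3918, -0.3203, 0.0979]
ee_rot: [1.0, -0.001, 0.001, 0.0]
contact_force: [-3.7, 5.4, 16.8]
width: -0.0002
```

{"api": "drive_tool", "payload": {"plan": "0 0 -0.05 0 0 0 0;0 0 -0.04 0 0 -10.6 1;0 0 0 0 0 -10.6 1;0 0 0 0 0 -10.6 1;0 0 0 0 0 -10.6 1;0 0 0 0 0 -10.6 1;0 0 0 0 0 -10.6 1;0 0 0 0 0 -10.6 1"}}

```text
time_s: 20.42
eef_pos: [0.3905, -0.3195, 0.1838]
ee_rot: [0.796, 0.605, -0.0, -0.001]
contact_force: [-0.5, 0.3, -0.0]
width: 0.0852
```

{"api": "drive_tool", "payload": {"plan": "0 0 0 0 0 -10 1;0 0 0 0 0 -6 1;0 0 0 0 0 0 1"}}

```text
time_s: 20.8
eef_pos: [0.3905, -0.3195, 0.184]
ee_rot: [0.707, 0.707, -0.0, -0.001]
contact_force: [-0.6, -0.2, -0.8]
width: 0.0853
```

Run:
```python
from m import *
rel(.3875,-.318,.098,90)
for n in ('side','top','wrist'):
    c=cam(n)
    for o in heads(c):print(n,*o)
    cv2.imwrite(f'pics/{n}3.png',c['img'])
    if n=='top':
        P=cloud(c);print('floor?',P[190,120],P[190,80])
        hsv=cv2.cvtColor(c['img'],cv2.COLOR_BGR2HSV);m=cv2.inRange(hsv,(85,80,20),(115,255,255))
        # rim points: height 45..56mm, in region
        k=(abs(P[...,2]-.05)<.006)&(P[...,0]>.43)&(P[...,0]<.69)&(P[...,1]>.04)&(P[...,1]<.5)
        q=P[k];print(len(q))
        for a in (.1,.2,.3,.4):
            s=q[(abs(q[:,1]-a)<.02)&(q[:,0]<.5)];print('front rim y',a,np.percentile(s[:,0],[5,50,95]).round(4))
        for a in (.5,.55):
            for lo,hi in ((.04,.1),(.43,.5)):
                s=q[(abs(q[:,0]-a)<.02)&(q[:,1]>lo)&(q[:,1]<hi)];print('end rim x',a,lo,np.percentile(s[:,1],[5,50,95]).round(4) if len(s) else None)
```

```text
t 20.8 tcp [ 0.3905 -0.3195  0.184 ] yaw 90.03 tilt [-0.001  0.001 -1.   ] F [-0.6 -0.2 -0.8] w 0.0853 q6 -2.36
shift [ 0.0014 -0.0029  0.086 ] turn az 0.03
side [169. 183.] [0.3523 0.1591 0.0399] [ 0.3468 -0.0439  0.2347] 674
side [222. 192.] [ 0.3331 -0.3441  0.4296] [ 0.3312 -0.3427  0.431 ] 101
side [317. 230.] [ 0.5906 -0.1992  0.0967] [ 0.5912 -0.1984  0.0957] 146
side [401. 246.] [ 0.6548 -0.3528  0.1819] [ 0.6559 -0.3515  0.1813] 235
side [339. 308.] [ 0.5248 -0.3705  0.0971] [ 0.5257 -0.3698  0.0962] 261
side [256. 315.] [ 0.3866 -0.3202  0.0972] [ 0.3872 -0.32    0.0962] 270
top [387. 138.] [ 0.6536 -0.3449  0.1844] [ 0.6535 -0.3447  0.1845] 113
top [314. 173.] [ 0.5903 -0.1932  0.0994] [ 0.5896 -0.1937  0.0996] 130
top [385. 200.] [ 0.5253 -0.3645  0.0997] [ 0.525  -0.3645  0.0998] 138
top [308. 228.] [ 0.4556 -0.174   0.0994] [ 0.4559 -0.1743  0.0995] 141
top [163. 267.] [0.3541 0.1754 0.0348] [0.3547 0.1758 0.0359] 1132
floor? [0.55443227 0.30034196 0.00901285] [0.55445103 0.4057466  0.00386994]
719
front rim y 0.1 [0.4669 0.4691 0.4697]
front rim y 0.2 [0.4688 0.4702 0.4716]
front rim y 0.3 [0.4686 0.4709 0.4734]
front rim y 0.4 [0.4702 0.4727 0.4752]
end rim x 0.5 0.04 [0.0749 0.0771 0.0795]
end rim x 0.5 0.43 [0.4692 0.4712 0.4748]
end rim x 0.55 0.04 [0.0653 0.0754 0.0781]
end rim x 0.55 0.43 [0.4686 0.4711 0.4742]
wrist [256. 195.] [ 0.3867 -0.3158  0.0984] [ 0.3874 -0.3158  0.0971] 1067
wrist [407. 265.] [ 0.4543 -0.1756  0.0983] [ 0.4555 -0.1751  0.0969] 894
wrist [206. 324.] [ 0.3807 -0.3312  0.2588] [ 0.3803 -0.3312  0.259 ] 170
```

View pics/top3.png

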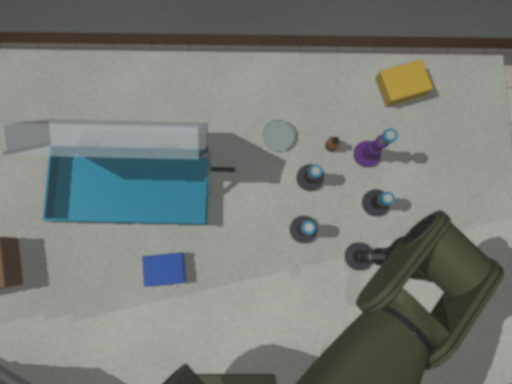

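{"api": "drive_tool", "payload": {"plan": "0.0015 -0.0035 0.03 0 0 0 1;0 0 0.05 0 0 0 1;0 0 0.04 0 0 0 1;0 0 0.018 0 0 0 1;0 0 0 0 0 0 1"}}

```text
time_s: 21.58
eef_pos: [0.3869, -0.3177, 0.0462]
ee_rot: [0.707, 0.708, 0.0, -0.001]
contact_force: [-0.8, -0.4, 0.5]
width: 0.0856
```

{"api": "drive_tool", "payload": {"plan": "0 0 0 0 0 0 0;0 0 0 0 0 0 0;0 0 0 0 0 0 0;0 0 0 0 0 0 0;0 0 0 0 0 0 0;0 0 -0.02 0 0 0 0;0 0 -0.05 0 0 0 0;0 0 -0.05 0 0 0 0"}}

```text
time_s: 22.58
eef_pos: [0.3864, -0.3173, 0.1669]
ee_rot: [0.706, 0.708, -0.0, -0.002]
contact_force: [0.6, -0.6, -4.9]
width: 0.0326
```

Run:
```python
from m import *
rel(.525,.407,.166,90)
c=cam('side');cv2.imwrite('pics/s4.png',cv2.resize(c['img'][150:384,130:400],None,fx=2.4,fy=2.4))
```

```text
t 22.57 tcp [ 0.3864 -0.3173  0.1669] yaw 90.1 tilt [-0.002  0.002 -1.   ] F [ 0.6 -0.6 -4.9] w 0.0326 q6 -2.37
shift [0.724  0.1399 0.0021] turn az 0.1
```

View pics/s4.png

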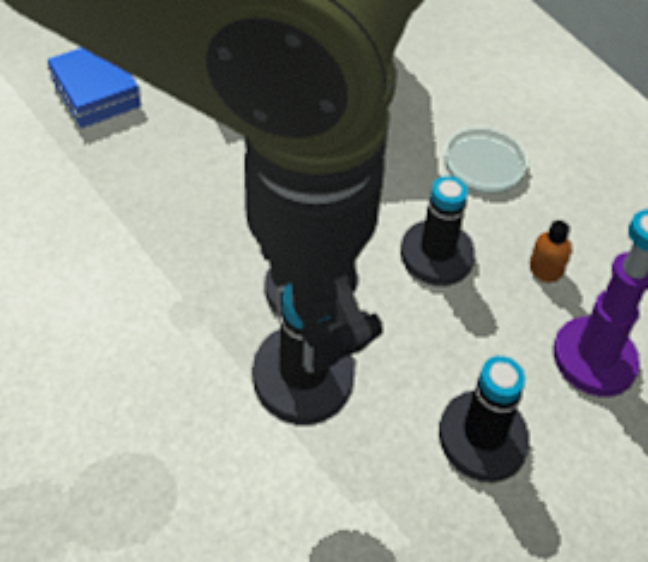

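{"api": "drive_tool", "payload": {"plan": "0.025 0.005 0 0 0 0 0;0.048 0.01 0 0 0 0 0;0.048 0.01 0 0 0 0 0;0.048 0.01 0 0 0 0 0;0.048 0.01 0 0 0 0 0;0.048 0.01 0 0 0 0 0;0.048 0.01 0 0 0 0 0;0.048 0.01 0 0 0 0 0"}}

```text
time_s: 23.62
eef_pos: [0.4611, 0.0445, 0.166]
ee_rot: [0.706, 0.708, -0.0, -0.0]
contact_force: [0.6, -0.8, -4.9]
width: 0.0325
```

{"api": "drive_tool", "payload": {"plan": "0.048 0.01 0 0 0 0 0;0.048 0.01 0 0 0 0 0;0.048 0.01 0 0 0 0 0;0.048 0.01 0 0 0 0 0;0.048 0.01 0 0 0 0 0;0.048 0.01 0 0 0 0 0;0.048 0.005 0 0 0 0 0;0.025 0 0 0 0 0 0"}}

```text
time_s: 24.62
eef_pos: [0.5253, 0.4057, 0.1653]
ee_rot: [0.706, 0.708, -0.001, -0.0]
contact_force: [0.1, -0.5, -5.3]
width: 0.0328
```

Run:
```python
from m import *
rel(.525,.407,.051,90)
for n in ('side','top'):
    c=cam(n)
    for o in heads(c):print(n,*o)
```

```text
t 24.62 tcp [0.5253 0.4057 0.1653] yaw 90.19 tilt [-0.002 -0.001 -1.   ] F [ 0.1 -0.5 -5.3] w 0.0328 q6 -1.0
shift [ 1.400e-03 -1.000e-04  1.143e-01] turn az 0.19
side [ 6. 17.] [0.0789 0.576  0.3761] [0.0829 0.575  0.3755] 122
side [129.  91.] [0.3498 0.6592 0.0793] [0.3509 0.6632 0.0801] 346
side [168. 180.] [0.353  0.1691 0.0321] [0.3538 0.1719 0.0314] 649
side [317. 229.] [ 0.5905 -0.1986  0.0967] [ 0.591  -0.1977  0.0959] 141
side [256. 243.] [ 0.4547 -0.1785  0.097 ] [ 0.4549 -0.1786  0.0961] 147
side [401. 244.] [ 0.6552 -0.3521  0.1821] [ 0.6568 -0.3518  0.1812] 221
side [339. 307.] [ 0.5251 -0.3698  0.0974] [ 0.5256 -0.3693  0.0966] 246
top [386. 138.] [ 0.6536 -0.3429  0.1847] [ 0.6532 -0.3428  0.1849] 93
top [ 49. 170.] [0.596  0.4618 0.0661] [0.582  0.4138 0.157 ] 78
top [314. 173.] [ 0.5903 -0.1931  0.0995] [ 0.5893 -0.1935  0.0999] 130
top [384. 200.] [ 0.5251 -0.3639  0.0993] [ 0.5251 -0.3638  0.0998] 132
top [308. 228.] [ 0.4554 -0.1739  0.0993] [ 0.456  -0.1742  0.0996] 144
top [163. 268.] [0.3541 0.1752 0.0347] [0.3547 0.1748 0.0355] 1107
```

{"api": "drive_tool", "payload": {"plan": "0.001 0 0.03 0 0 0 0;0 0 0.04 0 0 0 0;0 0 0.025 0 0 0 0;0 0 0.01 0 0 0 0;0 0 0.006 0 0 0 0;0 0 0.003 0 0 0 0;0 0 0.001 0 0 0 0;0 0 0 0 0 0 0"}}

```text
time_s: 25.72
eef_pos: [0.5269, 0.4053, 0.0537]
ee_rot: [0.706, 0.708, 0.001, 0.0]
contact_force: [-0.4, -1.5, -0.6]
width: 0.0326
```

{"api": "drive_tool", "payload": {"plan": "0 0 0.001 0 0 0 0;0 0 0 0 0 0 0"}}

```text
time_s: 25.98
eef_pos: [0.527, 0.4055, 0.0536]
ee_rot: [0.706, 0.708, 0.001, 0.0]
contact_force: [-2.0, -2.7, 5.0]
width: 0.0323
```

{"api": "drive_tool", "payload": {"plan": "0 0 -0.0015 0 0 0 1;0 0 0 0 0 0 1;0 0 0 0 0 0 1;0 0 -0.01 0 0 0 1;0 0 -0.04 0 0 0 1;0 0 -0.05 0 0 0 1;0 0 -0.02 0 0 0 1;0 0 0 0 0 0 1"}}

```text
time_s: 26.98
eef_pos: [0.527, 0.4056, 0.1749]
ee_rot: [0.706, 0.708, 0.002, 0.0]
contact_force: [0.3, 0.3, -0.7]
width: 0.0854
```

Run:
```python
from m import *
rel(.525,-.367,.166,90)
for n in ('wrist',):
    c=cam(n)
    for o in heads(c):print(n,*o)
    cv2.imwrite('pics/w5.png',c['img'])
```

```text
t 26.98 tcp [0.527  0.4056 0.1749] yaw 90.11 tilt [ 0.003  0.002 -1.   ] F [ 0.3  0.3 -0.7] w 0.0854 q6 -1.0
shift [-0.7726 -0.0035  0.0071] turn az 0.11
wrist [ 45. 297.] [0.6482 0.1824 0.0593] [0.5862 0.2312 0.1417] 461
```

View pics/w5.png

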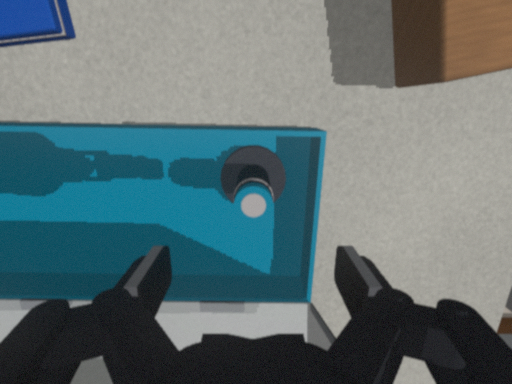

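Run:
```python
from m import *
c=cam('wrist');P=cloud(c)
print('head',np.nanmean(P[201:210,249:258],axis=(0,1)))
for v,u in ((160,225),(160,280),(150,253),(185,228),(185,278)):print('foot',P[v-1:v+2,u-1:u+2].mean((0,1)).round(4))
print('floor',P[180,205],P[200,205])
for r in (165,200):print('rim',r,[(u,P[r,u].round(3).tolist()) for u in (305,315,320,325,330)])
print('front',[P[v,200].round(3).tolist() for v in (120,124,128,132)])
```

```text
head [0.52425334 0.40606948 0.10381395]
foot [0.5061 0.3751 0.0054]
foot [0.5047 0.4355 0.0127]
foot [0.493  0.4062 0.0191]
foot [0.531  0.379  0.0196]
foot [0.531  0.4335 0.0194]
floor [0.52914744 0.35172316 0.00482121] [0.55304924 0.35056376 0.00495954]
rim 165 [(305, [0.512, 0.464, 0.005]), (315, [0.506, 0.47, 0.031]), (320, [0.503, 0.47, 0.051]), (325, [0.513, 0.488, -0.001]), (330, [0.513, 0.494, 0.0])]
rim 200 [(305, [0.553, 0.467, 0.005]), (315, [0.54, 0.469, 0.045]), (320, [0.538, 0.473, 0.049]), (325, [0.555, 0.491, -0.0]), (330, [0.555, 0.497, -0.0])]
front [[0.463, 0.349, 0.001], [0.468, 0.349, 0.0], [0.47, 0.353, 0.024], [0.472, 0.357, 0.051]]
```

{"api": "drive_tool", "payload": {"plan": "-0.03 -0.01 0 0 0 0 1;-0.06 -0.01 0 0 0 0 1;-0.06 -0.01 0 0 0 0 1;-0.06 -0.01 0 0 0 0 1;-0.06 -0.01 0 0 0 0 1;-0.06 0 0 0 0 0 1;-0.06 0 0 0 0 0 1;-0.06 0 0 0 0 0 1"}}

```text
time_s: 28.08
eef_pos: [0.4751, -0.0466, 0.17]
ee_rot: [0.706, 0.708, -0.001, -0.002]
contact_force: [1.0, -0.2, 0.2]
width: 0.0856
```

{"api": "drive_tool", "payload": {"plan": "-0.06 0.01 0 0 0 0 1;-0.06 0.01 0 0 0 0 1;-0.06 0.01 0 0 0 0 1;-0.06 0.01 0 0 0 0 1;-0.06 0.005 0 0 0 0 1;-0.02 0 0 0 0 0 1;0 0 0 0 0 0 1"}}

```text
time_s: 28.95
eef_pos: [0.5214, -0.3649, 0.1701]
ee_rot: [0.707, 0.707, 0.0, -0.002]
contact_force: [0.6, -1.2, -1.1]
width: 0.0852
```

Run:
```python
from m import *
rel(.525,-.367,.046,90)
for n in ('wrist','side','top'):
    c=cam(n)
    for o in heads(c):print(n,*o)
```

```text
t 28.95 tcp [ 0.5214 -0.3649  0.1701] yaw 90.01 tilt [-0.003  0.003 -1.   ] F [ 0.6 -1.2 -1.1] w 0.0852 q6 -2.27
shift [-0.0024  0.004   0.1241] turn az 0.01
wrist [497. 123.] [ 0.4563 -0.181   0.0982] [ 0.4558 -0.1795  0.0972] 1047
wrist [251. 209.] [ 0.5254 -0.3658  0.0984] [ 0.5262 -0.3655  0.0971] 1158
wrist [444. 280.] [ 0.5907 -0.1954  0.0983] [ 0.5918 -0.1942  0.0968] 976
side [130.  91.] [0.3501 0.6584 0.0793] [0.351  0.6659 0.0794] 345
side [169. 184.] [0.3533 0.1682 0.032 ] [0.3542 0.1725 0.0314] 664
side [315. 230.] [ 0.5095 -0.298   0.2397] [ 0.5092 -0.2982  0.2415] 35
side [256. 244.] [ 0.4543 -0.1795  0.0967] [ 0.4556 -0.1788  0.096 ] 160
side [401. 246.] [ 0.655  -0.3528  0.182 ] [ 0.6568 -0.3516  0.1809] 229
side [339. 308.] [ 0.5249 -0.3703  0.0971] [ 0.5256 -0.3695  0.0965] 258
top [386. 138.] [ 0.6534 -0.343   0.1847] [ 0.653  -0.3424  0.185 ] 91
top [314. 173.] [ 0.5901 -0.1932  0.0992] [ 0.5896 -0.1935  0.0998] 131
top [387. 202.] [ 0.4803 -0.2633  0.3928] [ 0.4898 -0.2818  0.3281] 9
top [308. 228.] [ 0.4558 -0.1741  0.0993] [ 0.4559 -0.1742  0.1   ] 140
top [163. 268.] [0.3542 0.1756 0.0348] [0.3547 0.1756 0.0361] 1139
```

{"api": "drive_tool", "payload": {"plan": "-0.0015 0.004 0.03 0 0 0 1;0 0 0.05 0 0 0 1;0 0 0.03 0 0 0 1;0 0 0.014 0 0 0 1;0 0 0 0 0 0 1"}}

```text
time_s: 29.72
eef_pos: [0.5264, -0.3652, 0.0482]
ee_rot: [0.706, 0.708, -0.0, -0.001]
contact_force: [0.3, -0.9, 0.3]
width: 0.0852
```

{"api": "drive_tool", "payload": {"plan": "0 0 0 0 0 0 0;0 0 0 0 0 0 0;0 0 0 0 0 0 0;0 0 0 0 0 0 0;0 0 0 0 0 0 0;0 0 -0.02 0 0 0 0;0 0 -0.05 0 0 0 0;0 0 -0.05 0 0 0 0"}}

```text
time_s: 30.72
eef_pos: [0.5254, -0.3658, 0.1686]
ee_rot: [0.707, 0.708, -0.0, -0.002]
contact_force: [0.5, 0.1, -5.1]
width: 0.0326
```

{"api": "drive_tool", "payload": {"plan": "0.025 -0.005 0 0 0 0 0;0.045 -0.01 0 0 0 0 0;0.045 -0.01 0 0 0 0 0;0.045 -0.01 0 0 0 0 0;0.045 -0.01 0 0 0 0 0;0.045 -0.01 0 0 0 0 0;0.045 -0.005 0 0 0 0 0;0.045 0 0 0 0 0 0"}}

```text
time_s: 31.72
eef_pos: [0.4646, -0.0253, 0.1683]
ee_rot: [0.707, 0.708, -0.0, -0.0]
contact_force: [2.6, 0.5, -5.3]
width: 0.0326
```

Run:
```python
from m import *
rel(.5235,.317,.051,90)
```

```text
t 31.73 tcp [ 0.4646 -0.0253  0.1683] yaw 90.07 tilt [-0.001 -0.    -1.   ] F [ 2.6  0.5 -5.3] w 0.0326 q6 -1.74
shift [0.3422 0.0594 0.1172] turn az 0.07
```

{"api": "drive_tool", "payload": {"plan": "0.045 0 0 0 0 0 0;0.045 0.005 0 0 0 0 0;0.045 0.01 0 0 0 0 0;0.045 0.01 0 0 0 0 0;0.045 0.01 0 0 0 0 0;0.045 0.01 0 0 0 0 0;0.045 0.01 0 0 0 0 0;0.024 0.003 0 0 0 0 0"}}

```text
time_s: 32.72
eef_pos: [0.5229, 0.3141, 0.1682]
ee_rot: [0.706, 0.708, -0.001, -0.0]
contact_force: [-0.0, -0.2, -5.7]
width: 0.0324
```

Run:
```python
from m import *
rel(.5235,.317,.053,90)
```

```text
t 32.73 tcp [0.5229 0.3141 0.1682] yaw 90.19 tilt [-0.001 -0.001 -1.   ] F [-0.  -0.2 -5.7] w 0.0324 q6 -1.12
shift [0.003  0.0007 0.1152] turn az 0.19
```

{"api": "drive_tool", "payload": {"plan": "0 0 0.03 0 0 0 0;0 0 0.04 0 0 0 0;0 0 0.025 0 0 0 0;0 0 0.01 0 0 0 0;0 0 0.004 0 0 0 0;0 0 0.003 0 0 0 0;0 0 0.001 0 0 0 0;0 0 0 0 0 0 0"}}

```text
time_s: 33.72
eef_pos: [0.5237, 0.3127, 0.0564]
ee_rot: [0.706, 0.708, 0.001, 0.0]
contact_force: [-0.1, -0.6, -5.7]
width: 0.0325
```

{"api": "drive_tool", "payload": {"plan": "0 0 0.001 0 0 0 0;0 0 0.001 0 0 0 0;0 0 0 0 0 0 0"}}

```text
time_s: 34.1
eef_pos: [0.5237, 0.3128, 0.0551]
ee_rot: [0.706, 0.708, 0.0, 0.0]
contact_force: [-4.1, -0.6, 5.0]
width: 0.0324
```

{"api": "drive_tool", "payload": {"plan": "0 0 -0.0015 0 0 0 1;0 0 0 0 0 0 1;0 0 0 0 0 0 1;0 0 -0.01 0 0 0 1;0 0 -0.04 0 0 0 1;0 0 -0.05 0 0 0 1;0 0 -0.015 0 0 0 1"}}

```text
time_s: 34.98
eef_pos: [0.5255, 0.3136, 0.1754]
ee_rot: [0.706, 0.708, 0.004, 0.001]
contact_force: [-0.5, 0.1, -0.1]
width: 0.0858
```

{"api": "drive_tool", "payload": {"plan": "-0.03 -0.01 0 0 0 0 1;-0.055 -0.02 0 0 0 0 1;-0.06 -0.02 0 0 0 0 1;-0.06 -0.01 0 0 0 0 1;-0.06 0 0 0 0 0 1;-0.06 0 0 0 0 0 1;-0.06 0.01 0 0 0 0 1;-0.04 0.04 0 0 0 0 1"}}

```text
time_s: 35.98
eef_pos: [0.5134, -0.1142, 0.17]
ee_rot: [0.707, 0.707, -0.0, -0.0]
contact_force: [0.7, 0.8, 0.3]
width: 0.0855
```

{"api": "drive_tool", "payload": {"plan": "-0.03 0.04 0 0 0 0 1;-0.025 0.03 0 0 0 0 1;-0.02 0.006 0 0 0 0 1;0 0 0 0 0 0 1"}}

```text
time_s: 36.48
eef_pos: [0.5897, -0.1874, 0.1695]
ee_rot: [0.707, 0.707, -0.0, -0.001]
contact_force: [-0.3, 1.2, 1.0]
width: 0.0853
```

Run:
```python
from m import *
rel(.5905,-.196,.047,90)
for n in ('wrist','side','top'):
    c=cam(n)
    for o in heads(c):print(n,*o)
```

```text
t 36.48 tcp [ 0.5897 -0.1874  0.1695] yaw 90.02 tilt [-0.002  0.001 -1.   ] F [-0.3  1.2  1. ] w 0.0853 q6 -1.97
shift [-0.0087  0.001   0.1224] turn az 0.02
wrist [270.  23.] [ 0.4579 -0.1746  0.0984] [ 0.4588 -0.1745  0.0972] 1788
wrist [244. 207.] [ 0.5909 -0.1939  0.0983] [ 0.5916 -0.194   0.097 ] 1191
side [129.  91.] [0.3498 0.6591 0.0793] [0.3508 0.6649 0.0797] 347
side [200. 105.] [0.5364 0.4194 0.1006] [0.537  0.4208 0.0998] 45
side [217. 109.] [0.6165 0.4643 0.0459] [0.6142 0.4652 0.0457] 52
side [168. 180.] [0.3535 0.1688 0.032 ] [0.3541 0.1729 0.0315] 654
side [317. 229.] [ 0.5905 -0.1991  0.0967] [ 0.5913 -0.1983  0.0958] 147
side [256. 243.] [ 0.4542 -0.1796  0.0966] [ 0.4551 -0.1786  0.0957] 164
side [401. 244.] [ 0.6552 -0.3521  0.1821] [ 0.6564 -0.3516  0.1807] 221
top [164. 268.] [0.3536 0.1734 0.0347] [0.3536 0.1734 0.0354] 1064
```

{"api": "drive_tool", "payload": {"plan": "-0.0075 0.001 0.03 0 0 0 1;0 0 0.05 0 0 0 1;0 0 0.03 0 0 0 1;0 0 0.013 0 0 0 1;0 0 0 0 0 0 1"}}

```text
time_s: 37.25
eef_pos: [0.5909, -0.1935, 0.0469]
ee_rot: [0.706, 0.708, -0.0, -0.0]
contact_force: [0.4, -0.5, 0.4]
width: 0.0859
```

{"api": "drive_tool", "payload": {"plan": "0 0 0 0 0 0 0;0 0 0 0 0 0 0;0 0 0 0 0 0 0;0 0 0 0 0 0 0;0 0 0 0 0 0 0;0 0 -0.02 0 0 0 0;0 0 -0.05 0 0 0 0;0 0 -0.05 0 0 0 0"}}

```text
time_s: 38.25
eef_pos: [0.5899, -0.1933, 0.1666]
ee_rot: [0.706, 0.708, -0.001, -0.002]
contact_force: [0.6, -0.4, -5.3]
width: 0.0326
```

{"api": "drive_tool", "payload": {"plan": "0.01 -0.03 0 0 0 0 0;0.02 -0.04 0 0 0 0 0;0.035 -0.035 0 0 0 0 0;0.045 -0.02 0 0 0 0 0;0.045 0 0 0 0 0 0;0.045 0 0 0 0 0 0;0.045 0 0 0 0 0 0;0.045 0 0 0 0 0 0"}}

```text
time_s: 39.25
eef_pos: [0.4645, 0.0971, 0.1664]
ee_rot: [0.706, 0.708, -0.001, -0.001]
contact_force: [0.3, -0.5, -5.0]
width: 0.0323
```

Run:
```python
from m import *
rel(.5225,.225,.053,90)
```

```text
t 39.25 tcp [0.4645 0.0971 0.1664] yaw 90.1 tilt [-0.002  0.    -1.   ] F [ 0.3 -0.5 -5. ] w 0.0323 q6 -1.48
shift [0.1278 0.0585 0.1133] turn az 0.1
```

{"api": "drive_tool", "payload": {"plan": "0.04 0.02 0 0 0 0 0;0.04 0.02 0 0 0 0 0;0.03 0.0145 0 0 0 0 0;0.015 0.003 0 0 0 0 0;0 0 0 0 0 0 0"}}

```text
time_s: 39.88
eef_pos: [0.5222, 0.221, 0.1663]
ee_rot: [0.706, 0.708, -0.001, -0.0]
contact_force: [-0.8, -0.2, -6.0]
width: 0.0328
```

{"api": "drive_tool", "payload": {"plan": "0 0 0.03 0 0 0 0;0 0 0.04 0 0 0 0;0 0 0.025 0 0 0 0;0 0 0.01 0 0 0 0;0 0 0.005 0 0 0 0;0 0 0.002 0 0 0 0;0 0 0.001 0 0 0 0;0 0 0 0 0 0 0"}}

```text
time_s: 40.88
eef_pos: [0.5236, 0.2209, 0.0549]
ee_rot: [0.706, 0.708, 0.001, 0.0]
contact_force: [-0.3, 0.3, -5.5]
width: 0.0326
```

{"api": "drive_tool", "payload": {"plan": "0 0 0.001 0 0 0 0;0 0 0.001 0 0 0 0;0 0 0 0 0 0 0"}}

```text
time_s: 41.25
eef_pos: [0.5236, 0.2209, 0.0535]
ee_rot: [0.706, 0.708, 0.0, 0.0]
contact_force: [-4.2, -1.5, 5.6]
width: 0.0326
```

{"api": "drive_tool", "payload": {"plan": "0 0 -0.0015 0 0 0 1;0 0 0 0 0 0 1;0 0 0 0 0 0 1;0 0 -0.01 0 0 0 1;0 0 -0.04 0 0 0 1;0 0 -0.05 0 0 0 1;0 0 -0.015 0 0 0 1"}}

```text
time_s: 42.12
eef_pos: [0.5255, 0.2214, 0.1737]
ee_rot: [0.706, 0.708, 0.003, 0.002]
contact_force: [0.3, -1.3, -0.4]
width: 0.0852
```

{"api": "drive_tool", "payload": {"plan": "-0.03 -0.01 0 0 0 0 1;-0.055 -0.02 0 0 0 0 1;-0.06 -0.02 0 0 0 0 1;-0.06 -0.018 0 0 0 0 1;-0.06 0 0 0 0 0 1;-0.06 0 0 0 0 0 1;-0.05 0 0 0 0 0 1;-0.018 0 0 0 0 0 1"}}

```text
time_s: 43.12
eef_pos: [0.4555, -0.1737, 0.1681]
ee_rot: [0.708, 0.707, -0.0, -0.0]
contact_force: [-0.8, 0.8, 0.6]
width: 0.0852
```

Run:
```python
from m import *
rel(.4560,-.176,.047,90)
for n in ('wrist','side','top'):
    c=cam(n)
    for o in heads(c):print(n,*o)
```

```text
t 43.12 tcp [ 0.4555 -0.1737  0.1681] yaw 89.91 tilt [-0.001  0.    -1.   ] F [-0.8  0.8  0.6] w 0.0852 q6 -2.04
shift [-0.0023  0.0006  0.1211] turn az -0.09
wrist [250. 205.] [ 0.4547 -0.1746  0.0984] [ 0.4555 -0.1746  0.097 ] 1204
wrist [501. 250.] [0.5111 0.0756 0.0489] [0.5168 0.0734 0.0526] 863
side [129.  91.] [0.3494 0.6589 0.0792] [0.351  0.6643 0.0798] 349
side [218. 148.] [ 0.3994 -0.1936  0.3944] [ 0.392  -0.1848  0.3648] 459
side [167. 181.] [0.353  0.1686 0.032 ] [0.3535 0.1724 0.0314] 659
side [256. 243.] [ 0.4542 -0.1795  0.0969] [ 0.4551 -0.1785  0.0968] 161
side [401. 244.] [ 0.655  -0.3522  0.1821] [ 0.6563 -0.3512  0.1812] 224
top [387. 138.] [ 0.6537 -0.345   0.1846] [ 0.6532 -0.3449  0.1848] 113
top [164. 268.] [0.3537 0.176  0.0348] [0.3535 0.1759 0.0365] 1124
```

{"api": "drive_tool", "payload": {"plan": "-0.002 0.0005 0.03 0 0 0 1;0 0 0.05 0 0 0 1;0 0 0.03 0 0 0 1;0 0 0.012 0 0 0 1;0 0 0 0 0 0 1"}}

```text
time_s: 43.9
eef_pos: [0.4566, -0.1724, 0.0463]
ee_rot: [0.706, 0.708, -0.0, -0.001]
contact_force: [0.3, -0.4, -0.2]
width: 0.0852
```

{"api": "drive_tool", "payload": {"plan": "0 0 0 0 0 0 0;0 0 0 0 0 0 0;0 0 0 0 0 0 0;0 0 0 0 0 0 0;0 0 0 0 0 0 0;0 0 -0.02 0 0 0 0;0 0 -0.05 0 0 0 0;0 0 -0.05 0 0 0 0"}}

```text
time_s: 44.9
eef_pos: [0.4549, -0.1724, 0.1653]
ee_rot: [0.707, 0.708, -0.0, -0.003]
contact_force: [0.8, -0.3, -4.4]
width: 0.0328
```

{"api": "drive_tool", "payload": {"plan": "0.025 0 0 0 0 0 0;0.045 0 0 0 0 0 0;0.045 0 0 0 0 0 0;0.045 0.01 0 0 0 0 0;0.045 0.015 0 0 0 0 0;0.045 0.02 0 0 0 0 0;0.04 0.02 0 0 0 0 0;0.01 0 0 0 0 0 0"}}

```text
time_s: 45.9
eef_pos: [0.5204, 0.1287, 0.1646]
ee_rot: [0.706, 0.709, -0.001, -0.001]
contact_force: [0.1, -0.3, -4.6]
width: 0.0323
```

Run:
```python
from m import *
rel(.5220,.132,.053,90)
```

```text
t 45.9 tcp [0.5204 0.1287 0.1646] yaw 90.25 tilt [-0.004  0.    -1.   ] F [ 0.1 -0.3 -4.6] w 0.0323 q6 -1.43
shift [0.0033 0.0021 0.1116] turn az 0.25
```

{"api": "drive_tool", "payload": {"plan": "0.002 0.001 0.03 0 0 0 0;0 0 0.04 0 0 0 0;0 0 0.025 0 0 0 0;0 0 0.01 0 0 0 0;0 0 0.004 0 0 0 0;0 0 0.002 0 0 0 0;0 0 0.001 0 0 0 0;0 0 0 0 0 0 0"}}

```text
time_s: 46.9
eef_pos: [0.5226, 0.1286, 0.0554]
ee_rot: [0.706, 0.708, 0.001, 0.0]
contact_force: [-0.1, 0.7, -4.2]
width: 0.0324
```

{"api": "drive_tool", "payload": {"plan": "0 0 0.001 0 0 0 0;0 0 0 0 0 0 0"}}

```text
time_s: 47.15
eef_pos: [0.5221, 0.1286, 0.0537]
ee_rot: [0.706, 0.708, 0.0, 0.0]
contact_force: [-1.0, 0.2, -5.1]
width: 0.0324
```

{"api": "drive_tool", "payload": {"plan": "0 0 0.001 0 0 0 0;0 0 0.001 0 0 0 0;0 0 0 0 0 0 0"}}

```text
time_s: 47.52
eef_pos: [0.5225, 0.1286, 0.0529]
ee_rot: [0.706, 0.708, 0.0, 0.0]
contact_force: [-4.5, -0.8, 5.9]
width: 0.0325
```

Seated. I release, rise, and back off toward the robot side for a final check.

{"api": "drive_tool", "payload": {"plan": "0 0 -0.0015 0 0 0 1;0 0 0 0 0 0 1;0 0 0 0 0 0 1;0 0 -0.01 0 0 0 1;0 0 -0.04 0 0 0 1;0 0 -0.05 0 0 0 1;0 0 -0.05 0 0 0 1;0 0 -0.04 0 0 0 1"}}

```text
time_s: 48.52
eef_pos: [0.5225, 0.1286, 0.2465]
ee_rot: [0.706, 0.708, 0.001, 0.001]
contact_force: [0.2, -0.4, 0.1]
width: 0.0855
```

{"api": "drive_tool", "payload": {"plan": "-0.04 -0.02 -0.02 0 0 0 1;-0.06 0 0 0 0 0 1;-0.06 0 0 0 0 0 1;-0.06 0 0 0 0 0 1;-0.06 0 0 0 0 0 1;-0.06 0 0 0 0 0 1;0 0 0 0 0 0 1"}}

```text
time_s: 49.4
eef_pos: [0.5022, -0.215, 0.2636]
ee_rot: [0.708, 0.706, -0.0, 0.0]
contact_force: [1.2, 0.5, 0.8]
width: 0.0853
```

Run:
```python
from m import *
rel(.5220,.132,.053,90)
for n in ('side','top'):
    c=cam(n);P=cloud(c)
    k=(P[...,0]>.48)&(P[...,0]<.56)&(P[...,1]>.09)&(P[...,1]<.45)&(P[...,2]>.094)&(P[...,2]<.125)
    q=P[k]
    for y in (.129,.221,.313,.406):
        s=q[abs(q[:,1]-y)<.03]
        print(n,y,len(s),np.median(s,axis=0).round(4) if len(s) else None,np.percentile(s[:,2],95).round(4) if len(s) else None)
    cv2.imwrite(f'pics/{n}9.png',c['img'])
a=cv2.imread('pics/top9.png')[80:300,:430];b=cv2.imread('pics/side9.png')[60:300,120:460]
cv2.imwrite('pics/fin.png',np.vstack([cv2.resize(a,(640,300)),cv2.resize(b,(640,300*1))]))
```

```text
t 49.4 tcp [ 0.5022 -0.215   0.2636] yaw 89.79 tilt [ 0.    -0.001 -1.   ] F [1.2 0.5 0.8] w 0.0853 q6 -2.07
shift [0.3473 0.0184 0.2104] turn az -0.21
side 0.129 88 [0.5192 0.1211 0.1008] 0.1027
side 0.221 73 [0.5217 0.2128 0.101 ] 0.1029
side 0.313 63 [0.5206 0.3041 0.1007] 0.103
side 0.406 51 [0.5366 0.4171 0.1004] 0.1026
top 0.129 145 [0.5197 0.1282 0.1039] 0.1066
top 0.221 157 [0.5217 0.2213 0.1038] 0.1066
top 0.313 165 [0.5211 0.3129 0.1035] 0.1064
top 0.406 145 [0.5365 0.4227 0.1036] 0.1065
```

View pics/fin.png

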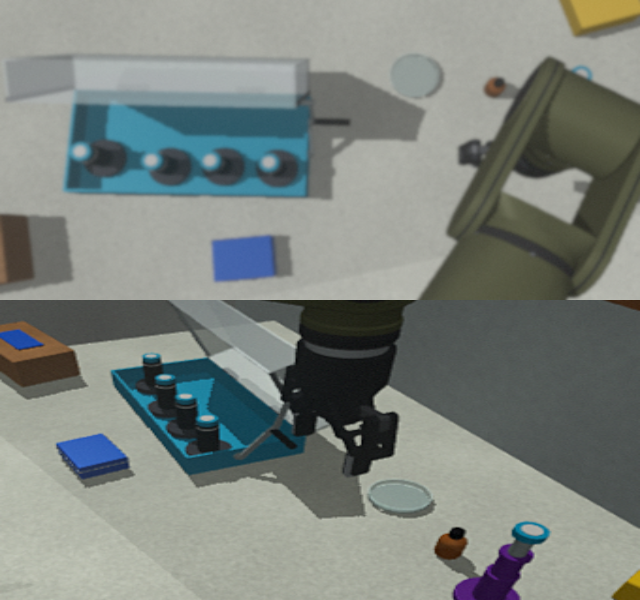

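```bash
python3 -c "
from cell import ticket;print(ticket.hand_in())"
```

```text
the job is handed in; nothing more can be done
None
```

The job is done and handed in at about 49 s of the 210 s allowed. The stay is over its dead centre and holds the cover open. All four black lamps were on the bench, and all are collapsed and standing upright in the case. I left the purple look-alike alone.

- **Stay:** I swung it to about 2.12 rad, pressed it slightly further and released it. The cover was still open by itself in the last pictures. I judged that by eye and did not measure the final stay angle.
- **Collapsing:** each lamp was pushed down on its head until it stopped with the head top about 98 mm up, at 17 to 30 N. I relied on the inner tube sliding first because it needs less force (3 N against 8 N). I did not watch the two stages separately.
- **Lamps in the case:** in the last top view the head tops stand at 103.5 to 104 mm, which matches 98 mm plus the 5 mm floor. The side camera read about 3 mm lower and up to 9 mm different in y.
- **One lamp moved:** the first lamp I placed, at the far end, had shifted about 2 cm by the final check, while the arm was elsewhere. It is still upright, collapsed and clear of the walls, so I left it.
- **Bystanders:** in the last pictures the slide box, the dish and the oil bottle look where they were at the start. I measured only the slide box, which had not moved.

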